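# Unload the blue napkin ring from the kiln bar

## Robot

A 7-joint arm with a two-finger parallel gripper is mounted at the origin on the work surface. World frame = base frame: x ahead of the robot, y to its left, z up, the work surface at z = 0. Lengths are in m, angles in rad, forces in N, time in s.
With the tool pointing down it reaches from about 0.425 to 0.925 m from the base axis. Payload 6.8 kg.
Tool frame: the origin (TCP) lies at the very end of the fingers, on their centre line; the grasp point (between the pads) lies 19 mm behind it; y points along the fingers, z is the direction in which the jaws open and shut, and the axes are right-handed (so a half turn about y gives the same grasp; the last joint's range is limited). The gripper opens to 85 mm and grips with 20 to 120 N. Pads are 22 mm wide; open, the fingers measure 114 mm over their backs; the gripper's body (76 mm by 85 mm) begins 54 mm behind the grasp point. The pads swing forward as they close: fully open they stand 13 mm farther back than shut.
Start: joints at [1.116, 0.477, 0.022, 1.555, -0.011, 1.109, -0.083], TCP at [0.229, -0.635, 0.231] pointing down, gripper open.
Joint ranges: [-2.96, 2.96], [-0.34, 2.1], [-1.41, 1.46], [0.24, 2.44], [-1.37, 4.51], [0.17, 1.92], [-2.96, 2.96]. Speed limits (rad/s): [2.39, 2.39, 3.14, 3.14, 3.14, 3.14, 3.14].

## Interface

Orientations are given as a rotation vector (axis times angle).
In Python, from bench import r gives the robot as it stands.
- The arm moves only by the tool drive_tool, never from a script. Its argument "series" is a list of rows, each a list of 7 numbers: the shift along the tool's x, y, z in mm, then the turn, a rotation vector about the tool's x, y, z in degrees, then the finger opening in mm, from 0 to 85.4. In form: [[tx, ty, tz, wx, wy, wz, grip], ...]. A call has 1 to 5 rows; each row is the pose to reach, as a shift and turn from the pose measured when the call began, along the tool's axes at that moment; what a row does not reach only later rows make up. A row lasts 1/10 s, in which the tool goes at most 50 mm and 8.59 degrees, less where a joint would pass 70% of its speed; a pose out of reach is approached as far as the arm can. A call with a gripper value outside its range is refused whole. The fingers move at their own pace and stop on an object; "squeeze" is the grip in N (left out, the last holds). Time passes only in rows, so rows that repeat a pose let the fingers close. It gives the time, the measured TCP pose, the force and the opening at its end, in the units of the state.
- r.get_obs(): the state, without advancing time (a new reading comes with each control period).
- r.grab_frame(name): name is "scene" or "top" or "wrist"; returns a dict with "frame" (384x512x3 uint8, blue, green, red), "intrinsics" (3x3 intrinsics, pixels), "distortion" ([k1, k2, p1, p2, k3] as OpenCV has them; the pictures are not rectified), "rvec" (rotation vector, rad) and "tvec" (3), from world to camera coordinates, as OpenCV has them. Camera axes: x right, y down, z forward; pixel columns grow to the right and rows downward; lengths in m; the calibration is good to about 2 mm. A picture is of the moment at which its call begins. There is no depth.
- r.hand_in(): hands the job in, once; it reports no verdict.
The state is a dict: "clock": time; "joints": joint angles; "qvel": joint speeds; "tau": joint torques, N m; "tcp_pos": TCP position; "orientation": TCP orientation; "contact_force": force on the tool from outside, world axes, zero at the start; "moment": the same for the moment, N m; "grip_width": finger opening in m.
Only numpy, scipy, OpenCV 4.12 (cv2) and the standard library are available. Lean on these libraries where they do the work, as an engineer would, in place of code of your own. Each camera call takes 0.05 s, during which the arm holds its last target.

## Task

Two square-sided ceramic napkin rings hang on the two bars of the kiln rack. Take the blue-glazed one off its bar by sliding it to the bar's open end, and set it down gently in the wooden tray. Leave the red-clay ring hanging where it is.

Things in the scene. Friction and masses are not known exactly. Their poses are not given: they have to be found in the camera images.
- blue_ring: Blue-glazed square napkin ring, 80 to 150 g, hanging on one of the rack's two bars (which one varies). Outside 50 (own x) by 50 (own z) mm, 34 mm long along the hole (own y, parallel to the bar). Square hole 32 x 32 mm. Origin at the ring's centre. It hangs by the top of the hole, centre 10 mm below the bar's centre line: raised 10 mm, it clears the bar all round. Grip its x sides from above.
- clay_ring: The same ring in unglazed red clay, hanging on the other bar. Same size and axes. To be left where it is.
- rack: Fixed rack: pale upright block 200 (own x) by 30 (own y) mm, 160 mm high, on a foot 220 x 70 x 16 mm. Origin under the block's centre, on the table. Two dark square bars, 12 x 12 mm, stick out level along own -y at own x = -70 and +70 mm, centre line 144 mm above the table, from the block's face (own y = -15 mm) to a plain open end (own y = -185 mm).
- tray: Fixed wooden tray, outside 200 (own x) by 170 (own y) mm, inside 180 by 150 mm; floor 8 mm above the table, rim top 20 mm above the table. Origin under its centre on the table, own z up.
Things that resemble listed ones, but are neither listed nor needed, are in the scene too. Of the things like the blue_ring, leave any that is green; of the rest the larger one is meant.

How it is judged:
At the end, for the whole second after the job is handed in: The blue ring rests inside the tray on its floor (ring centre within 75 mm of the tray's centre along the tray's x, 62 mm along its y, and below 40 mm above the table), still; the red-clay ring hangs on its bar within 25 mm of where it started (x of blue_ring in the frame of tray between -0.075 and 0.075 m and y of blue_ring in the frame of tray between -0.062 and 0.062 m and z of blue_ring in the frame of tray below 0.04 m and linear speed of blue_ring below 0.02 m/s and distance of clay_ring from where it was at the start of the episode below 0.025 m); the robot touches nothing.
It fails at once if the blue ring is dropped or knocked down: it moves faster than 0.7 m/s with no finger touching it (a free fall of about 25 mm) (linear speed of blue_ring above 0.7 m/s and contact force between blue_ring and the fingers below 0.05 N).
It fails at once if the red-clay ring is shifted by more than 25 mm (distance of clay_ring from where it was at the start of the episode above 0.025 m).
It also fails if it takes over 42 s, if anything falls off the work surface, if the arm or the gripper's body presses on something with over 40 N, if the wrist force passes 120 N, or if a joint passes its speed limit or range.

## Working session

There is one attempt and no reset: what is moved stays moved. The work goes in short steps, Python scripts to look and compute and a tool call to move; the robot and the scene stay as the last step left them, time stands still between calls to the robot, and variables do not carry over. Pictures are saved under pics/ and viewed, and the job is handed in when it is done.

Besides the shell and the picture viewer there is one more tool, called after "Call:" as name(argument=value, ...) on one line, values as JSON. drive_tool: Moves the arm, as the interface text tells. Its arguments: {"type":"object","properties":{"series":{"type":"array","items":{"type":"array","items":{"type":"number"}}},"squeeze":{"type":"number"}},"required":["series"]}

```bash
mkdir -p pics; ls
python3 - <<'E'
from bench import r
import cv2,pickle
o=r.get_obs();print({k:o[k] for k in('clock','joints','tcp_pos','orientation','grip_width')})
d={}
for n in('scene','top','wrist'):
    f=r.grab_frame(n);d[n]=f;cv2.imwrite(f'pics/{n}0.png',f['frame']);print(n,f['intrinsics'],f['distortion'],f['rvec'],f['tvec'])
pickle.dump(d,open('f0.pkl','wb'))
E
```

```text
pics
{'clock': 0.0, 'joints': array([ 1.1158365 ,  0.47780012,  0.0223182 ,  1.55645275, -0.01150795,
        1.10928119, -0.08312905]), 'tcp_pos': array([ 0.22926484, -0.63424657,  0.23032473]), 'orientation': array([-0.35662579,  2.03489904, -2.03126144]), 'grip_width': 0.08548540124026473}
scene [[406.00730298   0.         257.828071  ]
 [  0.         406.00730298 186.87859217]
 [  0.           0.           1.        ]] [-0.02476115  0.          0.          0.          0.        ] [ 0.62512789 -2.65054021  1.1572527 ] [0.49822    0.18998893 0.81079008]
top [[420.76013954   0.         259.81764583]
 [  0.         420.76013954 197.58768116]
 [  0.           0.           1.        ]] [-0.14972272  0.          0.          0.          0.        ] [ 2.15587321 -2.12164078  0.17770807] [0.06501969 0.49769388 0.82961146]
wrist [[315.21765108   0.         258.48590537]
 [  0.         315.21765108 194.50651566]
 [  0.           0.           1.        ]] [0.01156447 0.         0.         0.         0.        ] [-2.35211385  1.64859068  0.26536243] [-0.67383544 -0.04215791  0.38081669]
```

View pics/scene0.png

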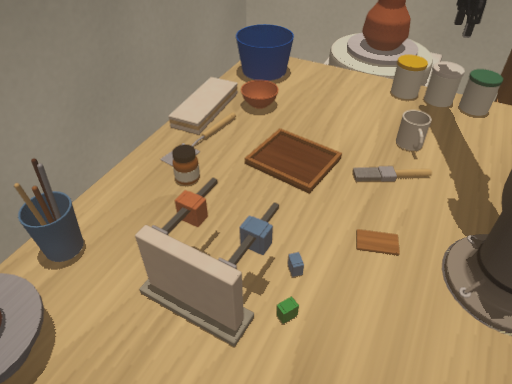

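View pics/top0.png

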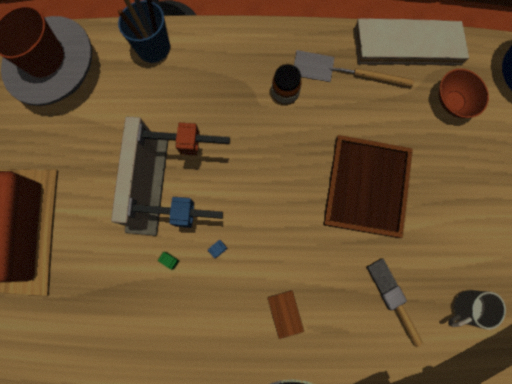

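View pics/wrist0.png

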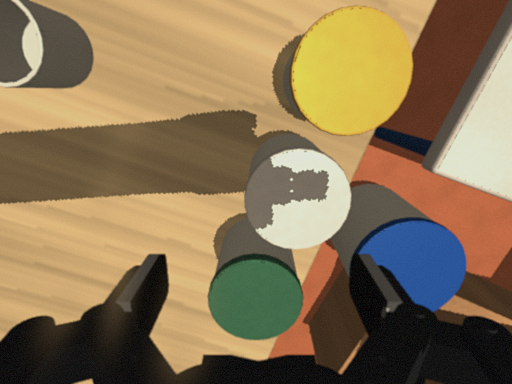

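The blue things are a ring on the bar at top (182,212) / scene (256,235) and a small loose cube at top (217,249) / scene (296,263). The green cube at top (168,260) is to be left. The larger blue one, hanging on the bar, fits. Next I'll measure it and confirm in a crop.

```bash
cat > h.py <<'E'
import numpy as np,cv2
def ray(f,uv):
    R=cv2.Rodrigues(np.array(f['rvec'],float))[0];t=np.array(f['tvec'],float).ravel()
    p=cv2.undistortPoints(np.array(uv,float).reshape(-1,1,2),f['intrinsics'],np.array(f['distortion'],float)).reshape(-1,2)
    d=np.c_[p,np.ones(len(p))]@R
    return -R.T@t,d
def onz(f,uv,z):
    c,d=ray(f,uv);return c+d*((z-c[2])/d[:,2])[:,None]
def proj(f,P):
    return cv2.projectPoints(np.array(P,float).reshape(-1,3),np.array(f['rvec'],float),np.array(f['tvec'],float),f['intrinsics'],np.array(f['distortion'],float))[0].reshape(-1,2)
def cross(f1,u1,f2,u2):
    c1,d1=ray(f1,[u1]);c2,d2=ray(f2,[u2]);d1=d1[0]/np.linalg.norm(d1);d2=d2[0]/np.linalg.norm(d2)
    s=np.linalg.lstsq(np.c_[d1,-d2],c2-c1,rcond=None)[0];a=c1+s[0]*d1;b=c2+s[1]*d2
    return (a+b)/2,np.linalg.norm(a-b)
E
python3 - <<'E'
import pickle,cv2,numpy as np
from h import *
d=pickle.load(open('f0.pkl','rb'))
t=d['top'];s=d['scene']
a=cv2.resize(t['frame'][100:280,90:260],None,fx=3.2,fy=3.2,interpolation=cv2.INTER_CUBIC)
cv2.imwrite('pics/crop_top.png',a)
b=cv2.resize(s['frame'][160:340,130:320],None,fx=3.2,fy=3.2,interpolation=cv2.INTER_CUBIC)
cv2.imwrite('pics/crop_sc.png',b)
hsv=cv2.cvtColor(t['frame'],cv2.COLOR_BGR2HSV)
m=cv2.inRange(hsv,(100,90,40),(125,255,255))
n,l,st,c=cv2.connectedComponentsWithStats(m)
for i in range(1,n):
    if st[i,4]>60: print('blue',st[i],c[i])
m=cv2.inRange(hsv,(0,100,90),(12,255,255))
n,l,st,c=cv2.connectedComponentsWithStats(m)
for i in range(1,n):
    if st[i,4]>60 : print('red',st[i],c[i])
print('bar ends z.15',onz(t,[(229,140),(222,215)],.15))
print('block top z.16',onz(t,[(126,118),(142,118),(113,222),(128,224)],.16))
print('tray rim z.02',onz(t,[(337,136),(412,148),(403,237),(325,225)],.02))
print('bases',onz(t,[(182,212)],.159),onz(t,[(188,139)],.159),cross(t,(182,212),s,(257,228)))
print('cam',ray(t,[(0,0)])[0],ray(s,[(0,0)])[0])
E
```

```text
blue [119   2  45  40 181] [147.77900552  26.48066298]
blue [170 198  23  28 521] [180.3243762  211.51247601]
blue [209 241  17  16 153] [216.92810458 248.63398693]
red [   0    0  126   23 1784] [69.29428251  7.88284753]
red [ 174    0  338   32 5555] [355.70819082  10.40882088]
red [440  68  47  47 627] [455.0446571   94.92822967]
red [176 123  20  25 447] [185.24384787 134.92393736]
red [  0 171  12 108 766] [  3.61357702 214.27154047]
red [326 221  38   9  77] [344.33766234 224.98701299]
red [277 291  26  45 639] [289.02973396 313.49608764]
red [268 297  11  32 100] [273.83 310.44]
bar ends z.15 [[0.58565979 0.13196106 0.15      ]
 [0.44591983 0.14055443 0.15      ]]
block top z.16 [[0.62396662 0.32633053 0.16      ]
 [0.62391938 0.29554099 0.16      ]
 [0.42833969 0.33586895 0.16      ]
 [0.42537161 0.30789935 0.16      ]]
tray rim z.02 [[ 0.63922347 -0.09385089  0.02      ]
 [ 0.61659014 -0.26205829  0.02      ]
 [ 0.41990988 -0.23311321  0.02      ]
 [ 0.4437049  -0.06512472  0.02      ]]
bases [[0.44893404 0.211305   0.159     ]] [[0.58391948 0.20673762 0.159     ]] (array([0.4510931 , 0.21334545, 0.1495068 ]), np.float64(0.00200020398001793))
cam [0.356379   0.07525996 0.89861665] [0.23885755 0.63912943 0.69004359]
```

View pics/crop_top.png

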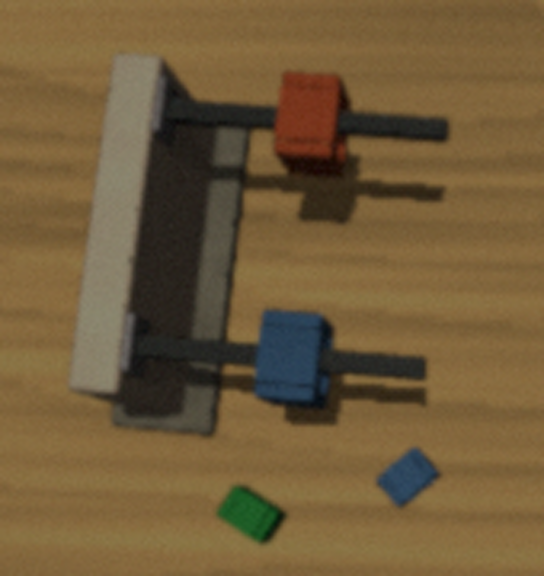

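View pics/crop_sc.png

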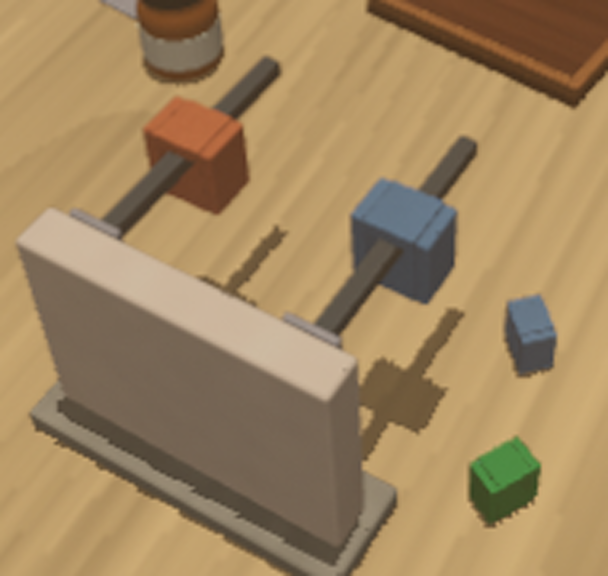

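The crops confirm it: the large blue ring is on the near bar, the small blue cube and the green cube lie loose on the table, and the red-clay ring is on the far bar. The measured bar spacing is 140 mm, the block 196 mm and the tray rim about 198x170, all matching the given sizes. Next I'll compute the poses.

```bash
cat >> h.py <<'E'
from scipy.spatial.transform import Rotation as Ro
def Rt(yaw,flip=1):
    z=flip*np.array([np.cos(yaw),np.sin(yaw),0]);y=np.array([0,0,-1.]);return np.c_[np.cross(y,z),y,z]
def delta(o,p,R=None):
    R0=Ro.from_rotvec(o['orientation']);
    sh=R0.inv().apply(np.array(p)-o['tcp_pos'])*1000
    w=np.zeros(3) if R is None else np.degrees((R0.inv()*Ro.from_matrix(R)).as_rotvec())
    return np.round(sh,1),np.round(w,2)
E
python3 - <<'E'
import pickle
from h import *
from bench import r
d=pickle.load(open('f0.pkl','rb'));t=d['top'];s=d['scene']
c=np.array([(266,311),(324,316),(316,387),(256,385)])/3.2+[90,100]
P=onz(t,c,.159);print(P,P.mean(0))
red=np.array([(284,73),(339,76),(335,160),(277,155)])/3.2+[90,100];print('red',onz(t,red,.159).mean(0))
# scene corners of blue top (crop) : left, back, right, front
c=np.array([(353,215),(386,181),(456,210),(427,246)])/3.2+[130,160]
Q=onz(s,c,.159);print('scene',Q,Q.mean(0))
o=r.get_obs();print(Ro.from_rotvec(o['orientation']).as_matrix().round(3))
yaw=np.radians(-3.2)
for fl in(1,-1):
  print(fl,delta(o,[.50,-.25,.25],Rt(yaw,fl)))
E
```

```text
[[0.47535873 0.22854959 0.159     ]
 [0.47306867 0.19570223 0.159     ]
 [0.43319738 0.19855212 0.159     ]
 [0.43366097 0.23220007 0.159     ]] [0.45382144 0.213751   0.159     ]
red [0.58935114 0.20986427 0.159     ]
scene [[0.4751378  0.23225401 0.159     ]
 [0.47064142 0.20185011 0.159     ]
 [0.42663886 0.20394566 0.159     ]
 [0.4296304  0.23394356 0.159     ]] [0.45051212 0.21799834 0.159     ]
[[-0.94  -0.001  0.34 ]
 [-0.34   0.001 -0.94 ]
 [ 0.    -1.    -0.001]]
1 (array([-385.3,  -19.1, -269.5]), array([ 7.000e-02, -6.693e+01, -4.000e-02]))
-1 (array([-385.3,  -19.1, -269.5]), array([5.0000e-02, 1.1307e+02, 8.0000e-02]))
```

Call:
drive_tool(series=[[-385,-19,-270,0,-67,0,85],[-385,-19,-270,0,-67,0,85],[-385,-19,-270,0,-67,0,85],[-385,-19,-270,0,-67,0,85],[-385,-19,-270,0,-67,0,85]], squeeze=40)

```text
clock: 0.65
tcp_pos: [0.3736, -0.4284, 0.2412]
orientation: [-0.95, 1.546, -1.544]
contact_force: [1.1, -0.7, 0.4]
grip_width: 0.085
```

Run:
```python
from h import *
from bench import r
o=r.get_obs();print(o['tcp_pos'],o['joints'])
print(delta(o,[.49,-.1,.25],Rt(np.radians(-3.2))))
print(delta(o,[.45,.214,.25],Rt(np.radians(-3.2))))
```

```text
[ 0.37355133 -0.42843517  0.24117433] [ 0.92058114  0.30453209 -0.21733723  1.7916126   0.07401345  1.05425839
  0.20835745]
(array([-345.7,   -8.6,  -44.2]), array([  0.04, -23.61,  -0.04]))
(array([-607.9,   -8.3, -221.5]), array([  0.04, -23.61,  -0.04]))
```

Call:
drive_tool(series=[[-346,-9,-44,0,-23.6,0,85],[-346,-9,-44,0,-23.6,0,85],[-346,-9,-44,0,-23.6,0,85],[-346,-9,-44,0,-23.6,0,85],[-346,-9,-44,0,-23.6,0,85]])

```text
clock: 1.15
tcp_pos: [0.4567, -0.193, 0.2478]
orientation: [-1.182, 1.251, -1.25]
contact_force: [1.0, -0.2, 0.0]
grip_width: 0.0851
```

Run:
```python
from h import *
from bench import r
o=r.get_obs();print(o['tcp_pos'],o['joints'])
print(delta(o,[.45,.214,.25],Rt(np.radians(-3.2))))
```

```text
[ 0.45668643 -0.19295894  0.24782114] [ 0.66037243  0.19549885 -0.43637988  1.93078354  0.0949769   1.03569427
  0.12645572]
(array([-405.9,   -1.9,  -29.6]), array([ 0.02, -0.02, -0.03]))
```

Call:
drive_tool(series=[[-406,-2,-30,0,0,0,85],[-406,-2,-30,0,0,0,85],[-406,-2,-30,0,0,0,85],[-406,-2,-30,0,0,0,85],[-406,-2,-30,0,0,0,85]])

```text
clock: 1.65
tcp_pos: [0.4518, 0.0569, 0.2493]
orientation: [-1.182, 1.251, -1.251]
contact_force: [1.2, -0.3, 0.0]
grip_width: 0.0848
```

Run:
```python
from h import *
from bench import r
o=r.get_obs();print(o['tcp_pos'],o['joints'])
print(delta(o,[.45,.214,.25],Rt(np.radians(-3.2))))
```

```text
[0.45175941 0.05686378 0.24929109] [ 0.3286544   0.14275726 -0.63759942  2.00158309  0.09898867  1.02709872
 -0.41207354]
(array([-156.8,   -0.7,  -10.7]), array([-0.  , -0.05, -0.01]))
```

Call:
drive_tool(series=[[-157,-1,-11,0,0,0,85],[-157,-1,-11,0,0,0,85],[-157,-1,-11,0,0,0,85],[-157,-1,-11,0,0,0,85],[-157,-1,-11,0,0,0,85]])

```text
clock: 2.15
tcp_pos: [0.449, 0.2162, 0.2502]
orientation: [-1.184, 1.248, -1.247]
contact_force: [-0.2, -0.5, 0.5]
grip_width: 0.0849
```

Run:
```python
from h import *
from bench import r
import pickle
o=r.get_obs();print(o['tcp_pos'],o['joints'],o['contact_force'])
print(delta(o,[.45,.214,.123],Rt(np.radians(-3.2))))
f=r.grab_frame('wrist');cv2.imwrite('pics/w1.png',f['frame']);g=r.grab_frame('scene');cv2.imwrite('pics/s1.png',g['frame'])
pickle.dump((f,g),open('f1.pkl','wb'))
m=cv2.inRange(cv2.cvtColor(f['frame'],cv2.COLOR_BGR2HSV),(100,90,40),(125,255,255))
n,l,st,c=cv2.connectedComponentsWithStats(m)
for i in range(1,n):
    if st[i,4]>60: print('blue',st[i],c[i])
```

```text
[0.44896015 0.21624834 0.250173  ] [ 0.06542308  0.24129257 -0.73463819  1.90820612  0.18343184  1.05989787
 -0.79734954] [-0.16677519 -0.51782413  0.50540148]
(array([  2.3, 127.2,   1.2]), array([ 0.04,  0.2 , -0.05]))
blue [ 203  165   92   60 2135] [257.39437939 194.77985948]
```

View pics/w1.png

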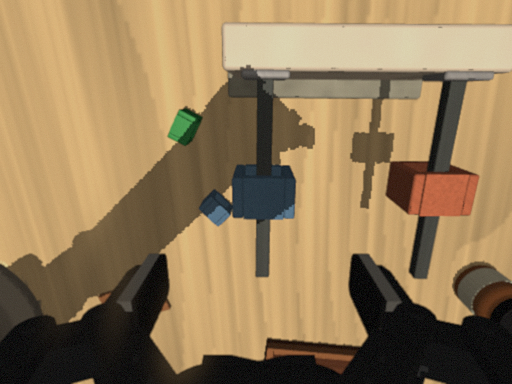

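View pics/s1.png

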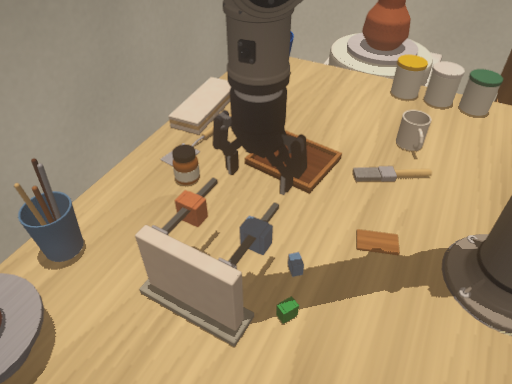

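Run:
```python
from h import *
import pickle
f,g=pickle.load(open('f1.pkl','rb'))
print(ray(f,[(0,0)])[0])
y=np.radians(-3.2);ex=np.array([np.cos(y),np.sin(y),0]);ey=np.array([-np.sin(y),np.cos(y),0]);c=np.array([.45,.214,.134])
for Z in(.159,.109):
  P=[c+a*ex*.025+b*ey*.017+[0,0,Z-.134] for a,b in((-1,1),(1,1),(1,-1),(-1,-1))]
  print(Z,proj(f,P).round(0).tolist())
print(onz(f,[(233,178),(296,178),(295,218),(233,216),(238,166),(291,166)],.159))
print('tip',onz(f,[(262,277)],.15),'bar',onz(f,[(265,85)],.15))
cv2.imwrite('pics/w1c.png',cv2.resize(f['frame'][60:300,180:380],None,fx=2.5,fy=2.5))
```

```text
[0.45247031 0.29548632 0.39336362]
0.159 [[229.0, 180.0], [294.0, 180.0], [292.0, 221.0], [230.0, 221.0]]
0.109 [[234.0, 166.0], [288.0, 166.0], [287.0, 201.0], [234.0, 200.0]]
[[0.42946406 0.23372842 0.159     ]
 [0.47782058 0.23125283 0.159     ]
 [0.47653603 0.19815021 0.159     ]
 [0.42706744 0.20239866 0.159     ]
 [0.43397615 0.24293149 0.159     ]
 [0.47416677 0.24087179 0.159     ]]
tip [[0.44734842 0.13952227 0.15      ]] bar [[0.45723274 0.30001626 0.15      ]]
```

View pics/w1c.png

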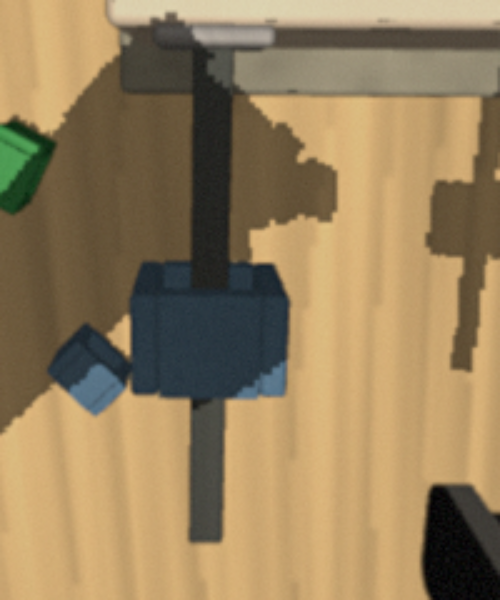

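The wrist view puts the ring's top face centre at about (0.453, 0.216). The top and scene views agree within 3 mm, and the bar tip is at y=0.1395. Descending now, grip open.

Call:
drive_tool(series=[[0,30,3,0,0,0,85],[0,60,3,0,0,0,85],[0,90,3,0,0,0,85],[0,115,3,0,0,0,85],[0,127,3,0,0,0,85]])

```text
clock: 2.75
tcp_pos: [0.4521, 0.209, 0.1207]
orientation: [-1.185, 1.255, -1.255]
contact_force: [-0.2, -0.9, 0.7]
grip_width: 0.0847
```

Run:
```python
from h import *
from bench import r
o=r.get_obs();print(o['contact_force'],o['joints'])
print(delta(o,[.452,.216,.123],Rt(np.radians(-3.4))))
f=r.grab_frame('wrist');cv2.imwrite('pics/w2.png',f['frame']);g=r.grab_frame('scene')
cv2.imwrite('pics/s2.png',cv2.resize(g['frame'][80:340,130:360],None,fx=2.2,fy=2.2))
```

```text
[-0.24750435 -0.94763985  0.73649546] [-0.01247497  0.41434139 -0.6630311   2.03457551  0.35046838  0.81018193
 -0.94261054]
(array([-6.9, -2.4, -0.5]), array([ 0.2 , -0.11,  0.24]))
```

View pics/w2.png

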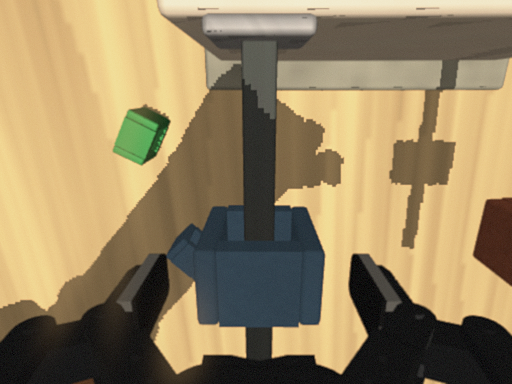

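View pics/s2.png

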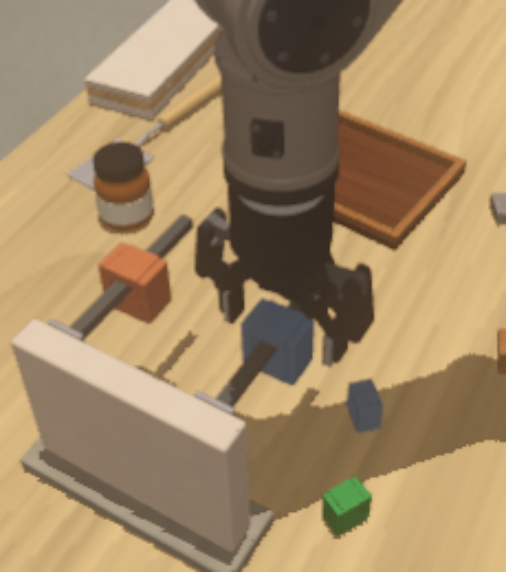

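The ring is centred between the fingers: ring columns 196–323, finger pads 167–350. I'll correct 7 mm along the bar and close.

Call:
drive_tool(series=[[-7,-2,0,0,0,0,85],[-7,-2,0,0,0,0,85],[-7,-2,0,0,0,0,70],[-7,-2,0,0,0,0,60],[-7,-2,0,0,0,0,54]], squeeze=40)

```text
clock: 3.35
tcp_pos: [0.4528, 0.2171, 0.1239]
orientation: [-1.184, 1.254, -1.254]
contact_force: [0.6, 0.1, 0.3]
grip_width: 0.0544
```

Call:
drive_tool(series=[[0,0,0,0,0,0,50],[0,0,0,0,0,0,45],[0,0,0,0,0,0,40],[0,0,0,0,0,0,40],[0,0,0,0,0,0,40]], squeeze=40)

```text
clock: 3.85
tcp_pos: [0.4528, 0.2171, 0.1241]
orientation: [-1.185, 1.254, -1.255]
contact_force: [-2.3, -1.5, 5.8]
grip_width: 0.0497
```

Call:
drive_tool(series=[[0,0,0,0,0,0,40],[0,0,0,0,0,0,40]])

```text
clock: 4.05
tcp_pos: [0.4528, 0.2171, 0.1242]
orientation: [-1.185, 1.254, -1.255]
contact_force: [-0.5, -0.2, 3.6]
grip_width: 0.0496
```

Run:
```python
from h import *
from bench import r
o=r.get_obs();print(o['contact_force'],o['joints'],o['tcp_pos'],o['grip_width'])
f=r.grab_frame('wrist');cv2.imwrite('pics/w3.png',f['frame'])
```

```text
[-0.50262843 -0.15835859  3.60732115] [-0.0242009   0.41497033 -0.66616624  2.02364687  0.34927466  0.81990952
 -0.95255872] [0.45277888 0.21711143 0.12418128] 0.04960286576328042
```

View pics/w3.png

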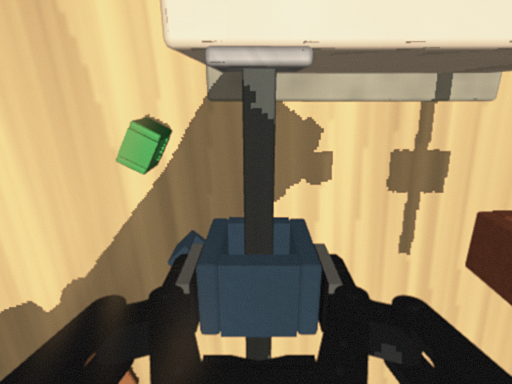

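The pads are on both sides of the ring at 49.6 mm opening. Raising 10 mm.

Call:
drive_tool(series=[[0,-3,0,0,0,0,40],[0,-6,0,0,0,0,40],[0,-9,0,0,0,0,40],[0,-10,0,0,0,0,40],[0,-10,0,0,0,0,40]])

```text
clock: 4.6
tcp_pos: [0.4529, 0.2172, 0.1343]
orientation: [-1.184, 1.254, -1.255]
contact_force: [0.1, 0.6, -1.4]
grip_width: 0.0496
```

Run:
```python
from h import *
from bench import r
o=r.get_obs();print(o['contact_force'],o['tcp_pos'],o['grip_width'])
f=r.grab_frame('wrist');cv2.imwrite('pics/w4.png',f['frame'])
g=r.grab_frame('scene');cv2.imwrite('pics/s4.png',cv2.resize(g['frame'][170:300,180:340],None,fx=4,fy=4))
u=np.array([np.sin(np.radians(-3.4)),-np.cos(np.radians(-3.4)),0])
print(delta(o,o['tcp_pos']+.125*u))
```

```text
[ 0.12124459  0.61792139 -1.38643055] [0.45293224 0.21716587 0.13434941] 0.04957187317462582
(array([1.25e+02, 4.00e-01, 1.00e-01]), array([0., 0., 0.]))
```

View pics/w4.png

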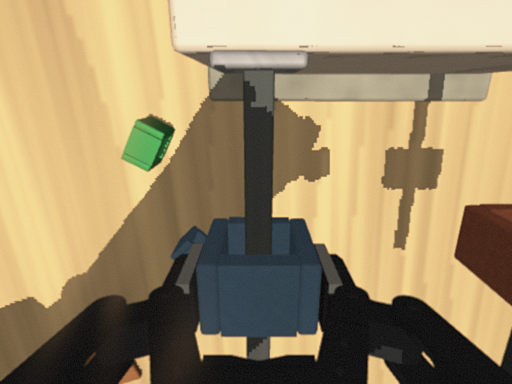

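View pics/s4.png

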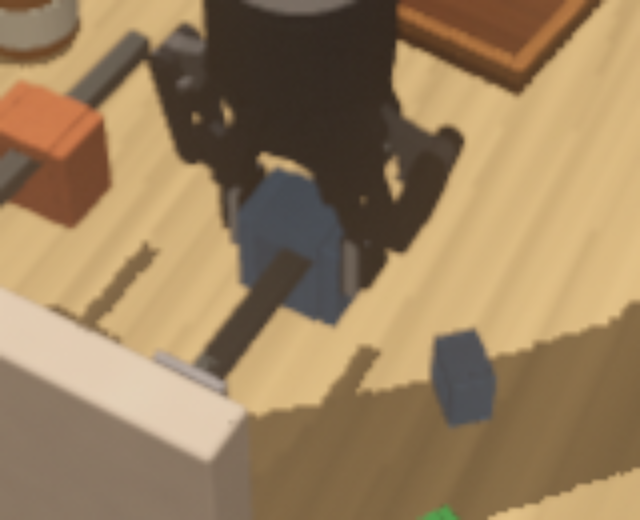

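The wrist load is −1.4 N, the free weight of the ring, and the bar is centred in the hole. Sliding along the bar.

Call:
drive_tool(series=[[8,0,0,0,0,0,40],[20,0,0,0,0,0,40],[35,0,0,0,0,0,40],[50,0,0,0,0,0,40],[60,0,0,0,0,0,40]])

```text
clock: 5.2
tcp_pos: [0.4489, 0.1548, 0.1341]
orientation: [-1.185, 1.255, -1.257]
contact_force: [0.3, 0.8, -1.6]
grip_width: 0.0493
```

Run:
```python
from h import *
from bench import r
o=r.get_obs();print(o['contact_force'],o['tcp_pos'],o['grip_width'],o['joints'])
u=np.array([np.sin(np.radians(-3.4)),-np.cos(np.radians(-3.4)),0])
print(delta(o,np.array([.4529,.2172,.1343])+.13*u,Rt(np.radians(-3.4))))
```

```text
[ 0.32194468  0.75318367 -1.58339607] [0.44886429 0.15480933 0.13408789] 0.04927253882140691 [ 0.10494382  0.3564774  -0.67304698  2.07518324  0.30751771  0.81247608
 -0.81495959]
(array([67.5,  0.1,  0.5]), array([ 0.18, -0.15,  0.28]))
```

Call:
drive_tool(series=[[10,0,0,0,0,0,40],[25,0,0,0,0,0,40],[40,0,0,0,0,0,40],[55,0,0,0,0,0,40],[68,0,0,0,0,0,40]])

```text
clock: 5.7
tcp_pos: [0.4444, 0.0856, 0.1344]
orientation: [-1.185, 1.255, -1.257]
contact_force: [0.4, 0.4, -1.2]
grip_width: 0.0495
```

Run:
```python
from h import *
from bench import r
o=r.get_obs();print(o['contact_force'],o['tcp_pos'],o['grip_width'])
g=r.grab_frame('top');cv2.imwrite('pics/t5.png',g['frame'])
g=r.grab_frame('scene');cv2.imwrite('pics/s5.png',cv2.resize(g['frame'][80:300,130:360],None,fx=2.6,fy=2.6))
print(delta(o,[.53,-.163,.134],Rt(np.radians(-8))))
```

```text
[ 0.38594612  0.39327699 -1.19841962] [0.44444517 0.08561435 0.13439061] 0.049547567210897876
(array([242.8,   1.3, 100.9]), array([0.17, 4.42, 0.3 ]))
```

View pics/t5.png

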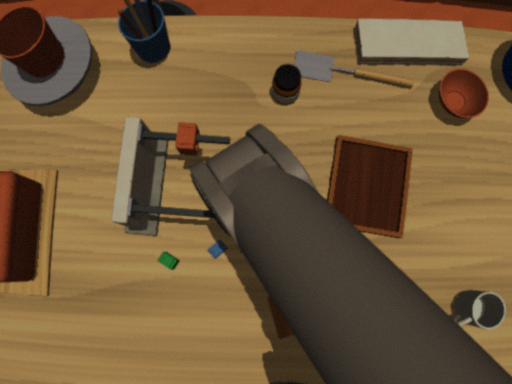

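View pics/s5.png

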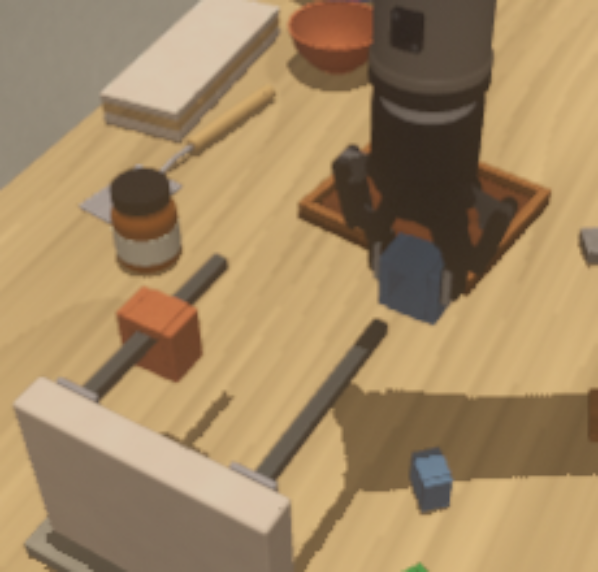

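The ring is off the bar and held, and the clay ring has not moved (top (188,138)). Moving over the tray.

Call:
drive_tool(series=[[35,0,10,0,1,0,40],[75,0,30,0,2,0,40],[115,0,48,0,3,0,40],[155,0,65,0,4,0,40],[195,0,82,0,4.4,0,40]])

```text
clock: 6.3
tcp_pos: [0.5142, -0.1164, 0.1353]
orientation: [-1.145, 1.312, -1.316]
contact_force: [1.3, 1.2, -1.7]
grip_width: 0.0495
```

Run:
```python
from h import *
from bench import r
import pickle
o=r.get_obs();print(o['contact_force'],o['tcp_pos'],o['grip_width'])
s=pickle.load(open('f0.pkl','rb'))['scene']
P=onz(s,[(283,132),(341,157),(304,186),(247,157)],.02);print(P,P.mean(0))
print(delta(o,[.53,-.163,.134],Rt(np.radians(-8))))
```

```text
[ 1.28666908  1.16246312 -1.72456832] [ 0.51422183 -0.11637057  0.13529752] 0.04954659951546037
[[ 0.59908462 -0.24511016  0.02      ]
 [ 0.41604942 -0.20985639  0.02      ]
 [ 0.46156509 -0.06085239  0.02      ]
 [ 0.63790042 -0.09863448  0.02      ]] [ 0.52864989 -0.15361335  0.02      ]
(array([43.9,  1.5, 22.2]), array([ 0.14, -0.12,  0.35]))
```

Call:
drive_tool(series=[[20,0,10,0,0,0.3,40],[41,15,22,0,0,0.3,40],[41,45,22,0,0,0.3,40],[41,75,22,0,0,0.3,40],[41,95,22,0,0,0.3,40]])

```text
clock: 6.8
tcp_pos: [0.5294, -0.16, 0.0385]
orientation: [-1.142, 1.316, -1.311]
contact_force: [0.4, -0.2, -0.8]
grip_width: 0.0496
```

Call:
drive_tool(series=[[0,2,0,0,0,0,40],[0,2,0,0,0,0,40],[0,2,0,0,0,0,40]])

```text
clock: 7.1
tcp_pos: [0.5304, -0.1597, 0.0376]
orientation: [-1.141, 1.314, -1.311]
contact_force: [-0.0, -0.7, -0.9]
grip_width: 0.0499
```

Run:
```python
from h import *
from bench import r
o=r.get_obs();print(o['contact_force'],o['tcp_pos'],o['grip_width'])
print(delta(o,[.53,-.16,.023],Rt(np.radians(-8))))
f=r.grab_frame('wrist');cv2.imwrite('pics/w6.png',f['frame'])
g=r.grab_frame('scene');cv2.imwrite('pics/s6.png',cv2.resize(g['frame'][80:220,220:380],None,fx=4,fy=4))
```

```text
[-0.04064064 -0.71034547 -0.93395027] [ 0.53042311 -0.15974112  0.03760981] 0.0498811726134469
(array([ 0.3, 14.6, -0.3]), array([ 0.13, -0.09, -0.01]))
```

View pics/w6.png

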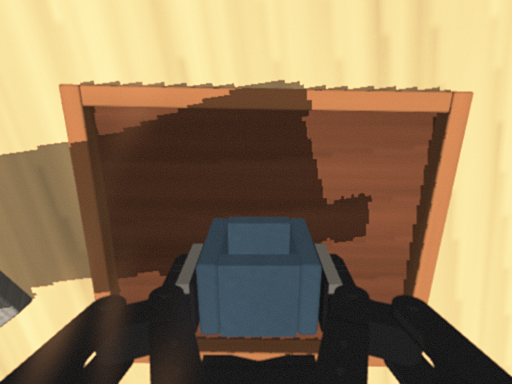

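View pics/s6.png

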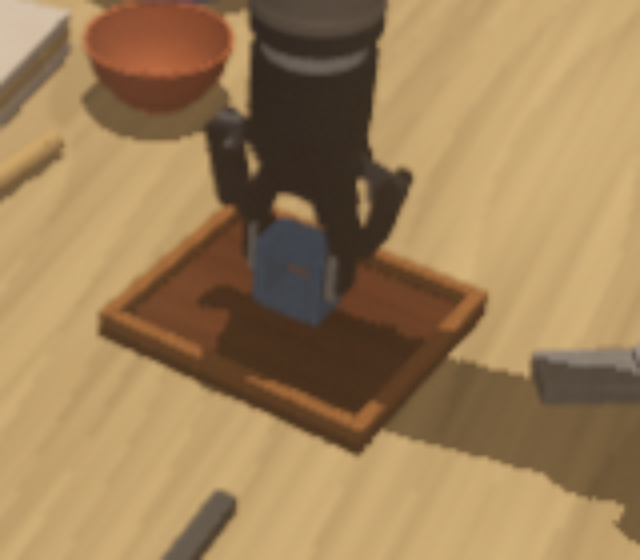

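The ring is over the middle of the tray, upright in the grip. Lowering until contact.

Call:
drive_tool(series=[[0,3,0,0,0,0,40],[0,7,0,0,0,0,40],[0,10,0,0,0,0,40],[0,12,0,0,0,0,40],[0,12,0,0,0,0,40]])

```text
clock: 7.7
tcp_pos: [0.5301, -0.16, 0.0254]
orientation: [-1.141, 1.315, -1.311]
contact_force: [-0.2, 0.8, -0.7]
grip_width: 0.0496
```

Call:
drive_tool(series=[[0,1,0,0,0,0,40],[0,1.5,0,0,0,0,40],[0,1.5,0,0,0,0,40]])

```text
clock: 8.0
tcp_pos: [0.5301, -0.16, 0.0238]
orientation: [-1.141, 1.315, -1.311]
contact_force: [0.4, 0.2, -1.8]
grip_width: 0.0495
```

Call:
drive_tool(series=[[0,0.7,0,0,0,0,40],[0,1.2,0,0,0,0,40],[0,1.2,0,0,0,0,40]])

```text
clock: 8.3
tcp_pos: [0.5302, -0.16, 0.0232]
orientation: [-1.141, 1.314, -1.312]
contact_force: [-2.5, 1.2, 4.4]
grip_width: 0.0495
```

The force has gone to +4.4 N, so the ring is on the floor at the expected height. Opening.

Call:
drive_tool(series=[[0,0,0,0,0,0,50],[0,0,0,0,0,0,54],[0,0,0,0,0,0,60],[0,0,0,0,0,0,70],[0,0,0,0,0,0,80]], squeeze=20)

```text
clock: 8.8
tcp_pos: [0.5302, -0.16, 0.0232]
orientation: [-1.141, 1.315, -1.312]
contact_force: [-0.0, -0.2, 0.0]
grip_width: 0.0798
```

Run:
```python
from h import *
from bench import r
f=r.grab_frame('wrist');cv2.imwrite('pics/w7.png',f['frame']);print(r.get_obs()['grip_width'])
```

```text
0.07983729570414917
```

View pics/w7.png

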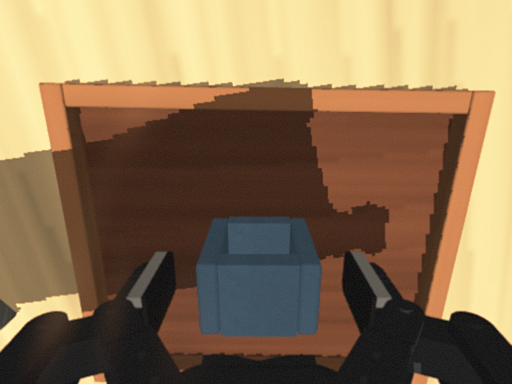

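The ring is standing free between the open fingers. Withdrawing upward.

Call:
drive_tool(series=[[0,-10,0,0,0,0,85],[0,-40,0,0,0,0,85],[0,-80,0,0,0,0,85],[0,-120,0,0,0,0,85],[0,-150,0,0,0,0,85]])

```text
clock: 9.35
tcp_pos: [0.5313, -0.1598, 0.1764]
orientation: [-1.139, 1.312, -1.313]
contact_force: [0.1, -1.0, 0.0]
grip_width: 0.0846
```

Call:
drive_tool(series=[[0,-5,0,0,0,0,85],[0,-5,0,0,0,0,85],[0,-5,0,0,0,0,85]])

```text
clock: 9.65
tcp_pos: [0.5304, -0.1598, 0.1806]
orientation: [-1.14, 1.313, -1.312]
contact_force: [-0.5, -0.8, -0.9]
grip_width: 0.0851
```

Run:
```python
from h import *
from bench import r
import pickle
f=r.grab_frame('wrist');g=r.grab_frame('scene');t=r.grab_frame('top')
cv2.imwrite('pics/w8.png',f['frame']);cv2.imwrite('pics/s8.png',g['frame'])
o=r.get_obs();print(o['tcp_pos'],o['contact_force'],o['clock'],abs(o['qvel']).max())
m=cv2.inRange(cv2.cvtColor(f['frame'],cv2.COLOR_BGR2HSV),(95,60,30),(125,255,255))
n,l,st,c=cv2.connectedComponentsWithStats(m)
for i in range(1,n):
    if st[i,4]>200: print(st[i],c[i],onz(f,[c[i]],.058))
m=lambda x:cv2.inRange(cv2.cvtColor(x['frame'],cv2.COLOR_BGR2HSV),(0,100,90),(12,255,255))[150:240,160:220]
d=pickle.load(open('f0.pkl','rb'))
for x in(d['scene'],g):
  M=cv2.moments(m(x),True);print('clay',M['m00'],M['m10']/M['m00'],M['m01']/M['m00'])
```

```text
[ 0.53028267 -0.15962447  0.17989652] [0.968891   0.18455026 0.37629987] 9.8 0.005797720523437815
[ 231  159   56   48 2570] [258.44863813 182.58599222] [[ 0.5300151  -0.15604796  0.058     ]]
clay 742.0 32.34770889487871 57.05390835579515
clay 744.0 32.26747311827957 57.05913978494624
```

View pics/w8.png

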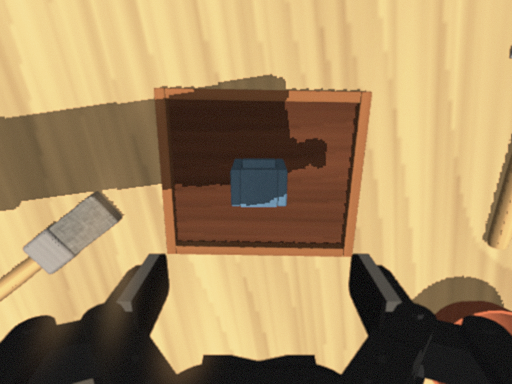

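View pics/s8.png

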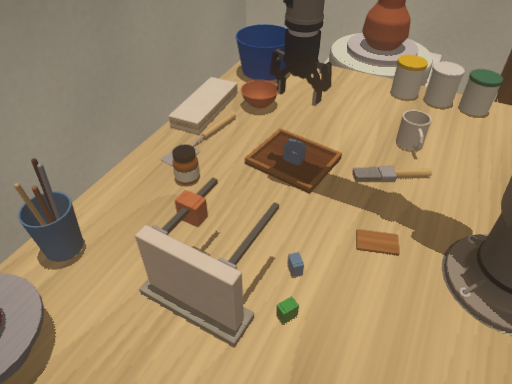

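The ring stands at the tray's centre (wrist (258,183)), the clay ring is unmoved, and the gripper is clear and still.

```bash
python3 -c "
from bench import r
print(r.hand_in())"
```

```text
the job is handed in; nothing more can be done
None
```

The blue ring is standing upright on the tray floor, and I handed the job in at about 9.8 s; the hand-in gave no verdict. I gripped it by its x sides at 49.6 mm opening and raised it 10 mm. I then slid it off the bar's open end, lowered it until it touched the floor (+4.4 N, at the expected height) and released it.

**Last checks:**
- **Blue ring:** the last wrist picture puts it at about (0.530, -0.156).
- **Tray centre:** the views gave (0.530, -0.163) from the top and (0.529, -0.154) from the scene. They differ by about 10 mm, well inside the allowed margins.
- **Clay ring:** it moved less than 0.1 px in the scene view between the start and the end.
- **Arm:** the gripper was open, 0.18 m above the table, touching nothing and practically at rest.

No check failed. Before the grasp, the camera views put the blue ring's position within about 4 mm of each other.

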